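# Stack the spacer rings on a leaning manipulator post

### The job

Thread the three loose metal spacer rings onto the leaning post of the manipulator stand, the widest first, then the middle one, then the narrowest. Press the whole stack, with the stiff black collar under it, down along the post until the collar is fully home on the white foot and every ring sits flush on the one below; feel for the stop and do not ram it. Let go, and leave the slide box, the lens and the jar where they stand.

Things in the scene. Friction and masses are not known exactly. Their poses are not given: they have to be found in the camera images.
- post: Steel post, 28 mm diameter, on a fixed aluminium manipulator stand (base plate 150 x 120 x 12 mm); it leans 30 degrees from vertical towards the stand's front. Origin: on the post's axis at the top face of its white round foot (60 mm diameter), 52 mm above the bench. z runs up along the post (the leaning axis), y is level, x is square to both. The post ends 112 mm up its z axis; its last 8 mm taper to 18 mm diameter
- post_tip (a point): centre of the post's tapered tip, 112 mm up the post's axis from post's origin; same axes
- collar (a joint): Black rubber-lined collar that slides on the post, 58 mm diameter, 14 mm tall: height (m) of its underside above the white foot. 0 = fully home on the foot (a hard stop). It starts 12 to 24 mm up, holds wherever it is left and takes about 11 N along the post to push down; the rings stack on its top face, which is 14 mm above its underside
- wide_centre (a point): The widest and lowest loose plain aluminium spacer ring: outer diameter 68 mm, bore 31 mm, 24 mm tall, about 190 g, lying flat on the bench, either face up is the same. This point is the ring's centre, half-way up its bore (12 mm over the bench); z is the bore axis
- middle_centre (a point): The middle loose plain aluminium spacer ring: outer diameter 60 mm, bore 31 mm, 28 mm tall, about 155 g, lying flat on the bench, either face up is the same. This point is the ring's centre, half-way up its bore (14 mm over the bench); z is the bore axis
- narrow_centre (a point): The narrowest and tallest loose plain aluminium spacer ring: outer diameter 52 mm, bore 31 mm, 34 mm tall, about 125 g, lying flat on the bench, either face up is the same. This point is the ring's centre, half-way up its bore (17 mm over the bench); z is the bore axis
- wide: The widest ring itself; origin at the centre of its underside
- middle: The middle ring itself; origin at the centre of its underside
- narrow: The narrowest ring itself; origin at the centre of its underside
- slide_box: bystander: white plastic slide box, 85 x 100 x 35 mm, origin at the centre of its underside; leave alone
- objective: bystander: steel microscope objective standing on its thread end, 38 mm diameter, 60 mm tall, origin at the centre of its underside; leave alone
- jar: bystander: amber glass jar with black lid, 60 mm diameter, 75 mm tall, origin at the centre of its underside; leave alone
Mind the look-alikes: they are no part of the job. What is shaped like the middle but orange or purple is not meant. What is shaped like the wide but orange is not meant.

How it is judged:
By the outcome, as a careful person would: the job done as asked, in the order asked, and still so for the second after the job is handed in, with the robot touching nothing.
It also fails if it takes over 72 s, if anything falls off the work surface, if the arm or the gripper's body presses on something with over 40 N, if the wrist force passes 120 N, or if a joint passes its speed limit or range.

### The arm

A 7-joint arm with a two-finger parallel gripper is mounted at the origin on the work surface. World frame = base frame: x ahead of the robot, y to its left, z up, the work surface at z = 0. Lengths are in mm, angles in rad, forces in N, time in s.
With the tool pointing down it reaches from about 350 to 900 mm from the base axis. Payload 8.1 kg.
Tool frame: the origin (TCP) lies at the very end of the fingers, on their centre line; the grasp point (between the pads) lies 19 mm behind it; y points along the fingers, x is the direction in which the jaws open and shut, and the axes are right-handed (so a half turn about y gives the same grasp; the last joint's range is limited). The gripper opens to 85 mm and grips with 20 to 120 N. Pads are 22 mm wide; open, the fingers measure 114 mm over their backs; the gripper's body (76 mm by 85 mm) begins 54 mm behind the grasp point. The pads swing forward as they close: fully open they stand 13 mm farther back than shut.
Start: joints at [1.246, 0.434, 0.025, 1.573, -0.012, 1.134, -0.075], TCP at [137.466, -609.709, 207.423] pointing down, gripper open.
Joint ranges: [-2.62, 2.62], [-0.44, 2.09], [-1.27, 1.32], [0.08, 2.57], [-1.32, 4.46], [0.12, 2], [-2.74, 2.74]. Speed limits (rad/s): [2.22, 2.22, 3.01, 3.01, 3.14, 3.14, 3.14].

### API

Orientations are given as a 3x3 rotation matrix whose columns are the frame's x, y, z axes.
In Python, from cell import monitor, viewer, order gives the robot as it stands.
- The arm moves only by the shell command python3 -m pendant 'ROWS' [OPENING]. ROWS is a JSON object of lists of equal length, an entry for each row: "linear": the shift along the tool's x, y, z as a fraction of full scale, a list of three; "angular": the turn, a rotation vector about the tool's x, y, z as a fraction of full scale, a list of three. A call has 1 to 20 rows; each row is the pose to reach, as a shift and turn from the pose measured when the call began, along the tool's axes at that moment; what a row does not reach only later rows make up. Full scale, the value 1, is 50 cm for a shift and 90 degrees for a turn. A row lasts 1/12 s, in which the tool goes at most 41.7 mm and 7.16 degrees, less where a joint would pass 70% of its speed; a pose out of reach is approached as far as the arm can. A call with a number of a shift or a turn outside -1 to 1 is refused whole. A call with a gripper value outside its range is refused whole. OPENING is the opening, from 0 (shut) to 1 (fully open), set as the call begins (- or left out, the last holds). The fingers move at their own pace and stop on an object; the grip force is fixed at half the most. Time passes only in rows, so rows that repeat a pose let the fingers close. It gives the time, the measured TCP pose, the force and the opening at its end, in the units of the state.
- monitor.state(): the state, without advancing time (a new reading comes with each control period).
- viewer.grab_frame(name): name is "side" or "top"; returns a dict with "image" (420x560x3 uint8, red, green, blue), "fov_y" (degrees; the focal length in pixels is half the picture's height over the tangent of half this angle, whatever the lens; pixels are square), "cx", "cy" (the principal point, pixels), "R" (3x3) and "t" (3): a world point X has camera coordinates R X + t. Camera axes: x right, y down, z forward; pixel columns grow to the right and rows downward; lengths in mm; the calibration is good to about 2 mm. A picture is of the moment at which its call begins. There is no depth.
- order.sign_off(): hands the job in, once; it reports no verdict.
The state is a dict: "time": time; "q": joint angles; "qd": joint speeds; "effort": joint torques, N m; "ee_pos": TCP position; "tool_rot": TCP orientation; "wrist_force": force on the tool from outside, world axes, zero at the start; "moment": the same for the moment, N m; "finger_gap": finger opening in mm.
Only numpy, scipy, OpenCV 4.12 (cv2) and the standard library are available. Lean on these libraries where they do the work, as an engineer would, in place of code of your own. Each camera call takes 0.05 s, during which the arm holds its last target. There are 200 camera calls.

## Working session

There is one attempt and no reset: what is moved stays moved. The work goes in short steps, Python scripts to look and compute and a shell command to move; the robot and the scene stay as the last step left them, time stands still between calls to the robot, and variables do not carry over. Pictures are saved under pics/ and viewed, about 8 in all and at most 12, crops included, and the job is handed in when it is done.

```bash
ls; mkdir -p pics
python3 - <<'E'
from cell import monitor, viewer
import cv2, json, pickle
s=monitor.state(); print({k:s[k] for k in ('time','ee_pos','tool_rot','wrist_force','finger_gap')})
for n in ('top','side'):
    f=viewer.grab_frame(n); pickle.dump(f,open(n+'.pkl','wb')); cv2.imwrite(f'pics/{n}0.png',f['image'][:,:,::-1])
    print(n,f['fov_y'],f['cx'],f['cy'],f['R'],f['t'])
E
```

```text
pics
{'time': 0.0, 'ee_pos': array([ 137.31057574, -609.16340868,  206.62192084]), 'tool_rot': array([[ 2.19902664e-01, -5.07781083e-04,  9.75521686e-01],
       [-9.75520517e-01,  1.51881235e-03,  2.19903191e-01],
       [-1.59329707e-03, -9.99998718e-01, -1.61359982e-04]]), 'wrist_force': array([0.1240876 , 0.7303296 , 0.35736011]), 'finger_gap': 85.25266010814208}
top 57.34583255241784 281.5217423377898 210.4916613100088 [[ 0.02721274 -0.99942403  0.02027505]
 [-0.9897268  -0.02978549 -0.1398345 ]
 [ 0.14035786 -0.01626148 -0.98996729]] [ -23.99306121  613.01519441 1008.01377268]
side 43.72068464282232 276.99702245777877 205.45376396919326 [[-0.98498293 -0.17159295  0.01909168]
 [-0.1136991   0.56146312 -0.81965339]
 [ 0.12992747 -0.80951531 -0.57254155]] [ 587.38607335  171.96995948 1112.45365786]
```

View pics/top0.png

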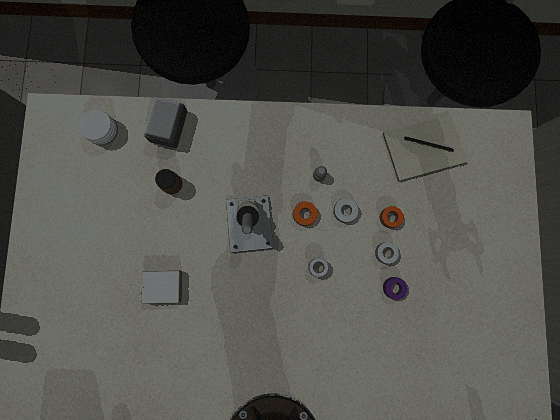

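View pics/side0.png

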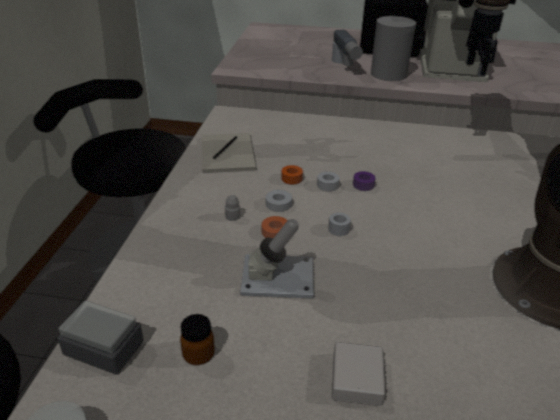

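The top view shows these candidates:
- **Silver rings:** (346,211) looks wide, (388,253) looks middle, (319,267) looks narrow.
- **Look-alikes:** orange (305,214), orange (392,217) and purple (396,289).
- **Post:** foot near (247,217), leaning towards the bottom of the picture.

Next I'll crop the top and side views closer.

Run:
```python
import cv2
a=cv2.imread('pics/top0.png')[170:310,220:410]; a=cv2.convertScaleAbs(a,alpha=1.5)
cv2.imwrite('pics/topc.png',cv2.resize(a,None,fx=4,fy=4,interpolation=cv2.INTER_CUBIC))
a=cv2.imread('pics/side0.png')[160:300,215:385]; a=cv2.convertScaleAbs(a,alpha=1.5)
cv2.imwrite('pics/sidec.png',cv2.resize(a,None,fx=4,fy=4,interpolation=cv2.INTER_CUBIC))
```

```text
(no output)
```

View pics/topc.png

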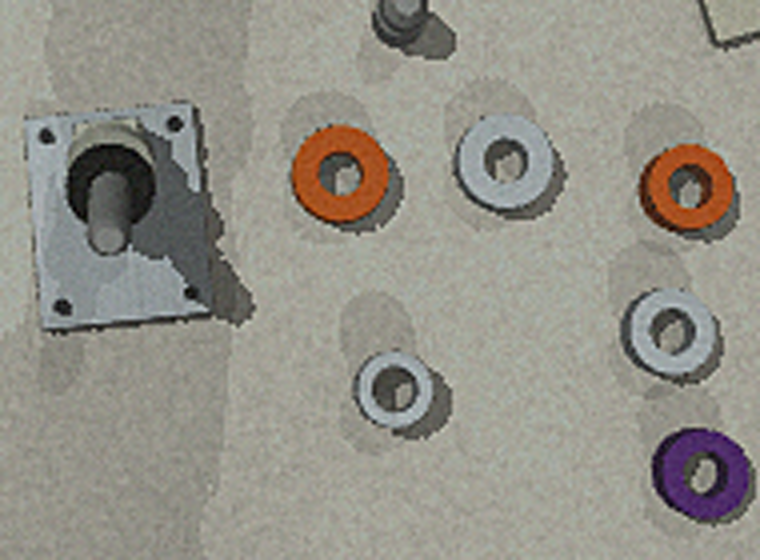

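View pics/sidec.png

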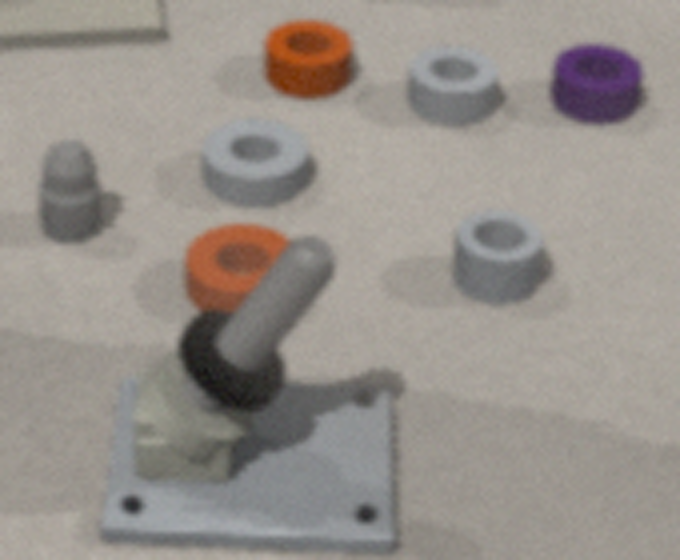

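Wide ring top face in the top crop is at (504,162), middle (675,332), narrow (396,389), with face sizes in ratio 97:87:78, which matches 68/60/52 mm. The side crop gives bore centres at (256,149), (453,72) and (498,236). The post tip is at about (108,240) in the top crop and (314,254) in the side crop. Next I'll compute positions.

```bash
cat > h.py <<'E'
import numpy as np, pickle
F={n:pickle.load(open(n+'.pkl','rb')) for n in ('top','side')}
OFF={'top':(220,170),'side':(215,160)}
def K(f): return 210/np.tan(np.radians(f['fov_y']/2))
def px(n,u): return (np.array(u,float)+.5)/4-.5+OFF[n]
def ray(n,p):
    f=F[n]; R=np.array(f['R']); t=np.array(f['t'])
    d=R.T@np.array([(p[0]-f['cx'])/K(f),(p[1]-f['cy'])/K(f),1]); return -R.T@t,d/np.linalg.norm(d)
def atz(n,p,z): c,d=ray(n,p); return c+d*(z-c[2])/d[2]
def tri(pt,ps):
    A=0;b=0
    L=[ray('top',pt),ray('side',ps)]
    for c,d in L: M=np.eye(3)-np.outer(d,d); A=A+M; b=b+M@c
    X=np.linalg.solve(A,b); return X,[round(float(np.linalg.norm((np.eye(3)-np.outer(d,d))@(X-c))),1) for c,d in L]
def proj(n,X):
    f=F[n]; X=np.atleast_2d(X); c=X@np.array(f['R']).T+np.array(f['t']); return c[:,:2]/c[:,2:]*K(f)+[f['cx'],f['cy']]
E
python3 - <<'E'
from h import *
np.set_printoptions(precision=1,suppress=True)
for n,t,s,z in (('wide',(504.5,162),(256,149),24),('middle',(675,332),(453,70),28),('narrow',(396,389),(498,236),34),('tip',(108,240),(314,254),149)):
    print(n,atz('top',px('top',t),z),atz('side',px('side',s),z),*tri(px('top',t),px('side',s)))
c=[atz('top',px('top',u),12) for u in ((24,118),(190,102),(212,314),(44,329))]
cs=[atz('side',px('side',u),12) for u in ((398,395),(397,545),(102,536))]
print(np.array(c),np.array(cs))
for i in range(4):
    v=c[(i+1)%4]-c[i]; print(np.linalg.norm(v),np.degrees(np.arctan2(v[1],v[0])))
E
```

```text
wide [ 622.6 -186.4   24. ] [ 624.6 -183.5   24. ] [ 624.  -186.8   21.7] [1.1, 1.1]
middle [ 507.4 -303.8   28. ] [ 510.2 -297.4   28. ] [ 509.1 -305.2   23.2] [1.5, 1.5]
narrow [ 463.5 -111.4   34. ] [ 466.2 -106.7   34. ] [ 464.8 -111.8   30.3] [1.4, 1.4]
tip [548.8  79.1 149. ] [552.2  85.  149. ] [551.   79.5 144.8] [1.8, 1.8]
[[645.5 151.7  12. ]
 [660.6  35.   12. ]
 [511.5  14.9  12. ]
 [497.9 130.9  12. ]] [[509.6  22.2  12. ]
 [496.9 137.6  12. ]
 [644.5 159.8  12. ]]
117.6568188833281 -82.63343378617225
150.47134818538677 -172.31034416655368
116.76635279414306 96.69419524757018
149.10895854611053 8.037876443894143
```

```bash
cat >> h.py <<'E'
from scipy.spatial.transform import Rotation as Ro
YAW=7.8
c,s_=np.cos(np.radians(YAW)),np.sin(np.radians(YAW))
D=np.array([-c,-s_,0]); A=.5*D+np.array([0,0,.75**.5])
X=np.array([s_,-c,0])
RV=np.column_stack([X,[0,0,-1],np.cross(X,[0,0,-1])])
RP=np.column_stack([X,-A,np.cross(X,-A)])
def go(p,R):
    from cell import monitor
    s=monitor.state(); r=s['tool_rot']
    print('t %.2f pos'%s['time'],np.round(s['ee_pos'],1),'F',np.round(s['wrist_force'],1),'gap %.1f'%s['finger_gap'])
    print('lin',np.round(r.T@(np.array(p)-s['ee_pos'])/500,4),'ang',np.round(Ro.from_matrix(r.T@R).as_rotvec()/(np.pi/2),4))
E
python3 -c "
from h import *
go([623,-185,130],RV)"
```

```text
t 0.10 pos [ 137.3 -609.2  206.7] F [ 1.1  0.9 -0.2] gap 85.0
lin [-0.6139  0.1541  1.1342] ang [ 0.0001  0.0545 -0.0009]
```

```bash
python3 -m pendant '{"linear":[[-0.15,0,0.28],[-0.35,0.03,0.6],[-0.54,0.1,0.98],[-0.54,0.1,0.98],[-0.54,0.1,0.98],[-0.54,0.1,0.98],[-0.54,0.1,0.98],[-0.54,0.1,0.98],[-0.54,0.1,0.98],[-0.54,0.1,0.98],[-0.54,0.1,0.98],[-0.54,0.1,0.98],[-0.54,0.1,0.98],[-0.54,0.1,0.98],[-0.54,0.1,0.98],[-0.54,0.1,0.98]],"angular":[[0,0.02,0],[0,0.0545,0],[0,0.0545,0],[0,0.0545,0],[0,0.0545,0],[0,0.0545,0],[0,0.0545,0],[0,0.0545,0],[0,0.0545,0],[0,0.0545,0],[0,0.0545,0],[0,0.0545,0],[0,0.0545,0],[0,0.0545,0],[0,0.0545,0],[0,0.0545,0]]}' 1
python3 -c "
from h import *
go([623,-185,120],RV)"
```

```text
time: 1.43
ee_pos: [556.4, -236.3, 156.2]
tool_rot: [[0.139, -0.002, 0.99], [-0.99, 0.002, 0.139], [-0.002, -1.0, -0.001]]
wrist_force: [0.7, -0.9, 0.3]
finger_gap: 85.2
t 1.43 pos [ 556.4 -236.3  156.2] F [ 0.7 -0.9  0.3] gap 85.2
lin [-0.083   0.0725  0.1462] ang [ 0.0008  0.002  -0.0015]
```

```bash
python3 -m pendant '{"linear":[[-0.083,0.12,0.146],[-0.083,0.16,0.146],[-0.083,0.19,0.146],[-0.083,0.19,0.146],[-0.083,0.19,0.146],[-0.083,0.19,0.146]],"angular":[[0,0.002,0],[0,0.002,0],[0,0.002,0],[0,0.002,0],[0,0.002,0],[0,0.002,0]]}'
python3 - <<'E'
from h import *
from cell import viewer
import cv2
go([623,-185,-7],RV)
f=viewer.grab_frame('side');b=viewer.grab_frame('top')
a=cv2.convertScaleAbs(f['image'][90:230,200:380,::-1],alpha=1.5); b=cv2.convertScaleAbs(b['image'][150:270,270:450,::-1],alpha=1.5)
L=[cv2.resize(i,None,fx=k,fy=k,interpolation=cv2.INTER_CUBIC) for i,k in ((a,4),(b,4))]
cv2.imwrite('pics/h1.png',L[0]); cv2.imwrite('pics/h1t.png',L[1])
E
```

```text
time: 1.93
ee_pos: [621.8, -187.0, 61.5]
tool_rot: [[0.134, -0.003, 0.991], [-0.991, 0.001, 0.134], [-0.001, -1.0, -0.002]]
wrist_force: [0.0, -1.0, 0.2]
finger_gap: 85.5
t 1.93 pos [ 621.8 -187.    61.5] F [ 0.  -1.   0.2] gap 85.5
lin [-0.0036  0.137   0.0033] ang [ 0.0016 -0.0012 -0.0008]
```

View pics/h1.png

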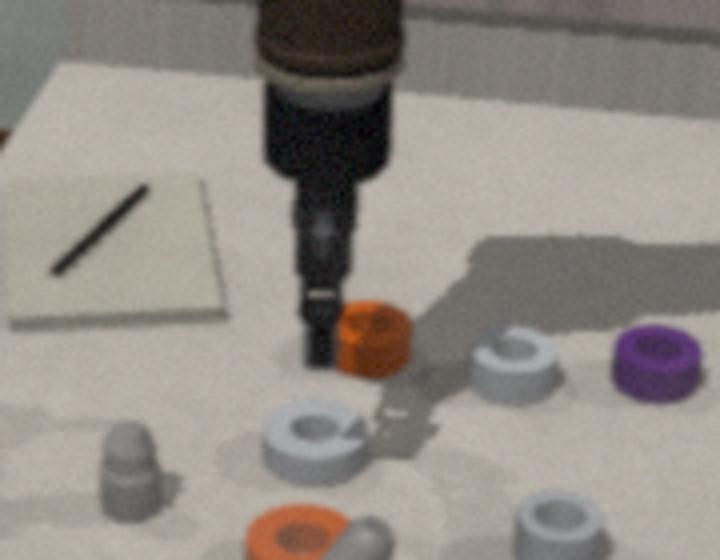

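Run:
```python
from h import *
p=np.array([621.8,-187,61.5])
for r in (50,57):
  for h in (0,8,13):
    print(r,h,(proj('side',p-RV[:,0]*r+[0,0,h])-[200,90]+.5)*4-.5)
```

```text
50 0 [[320.00171368 421.14798106]]
50 8 [[320.2928421  410.13213559]]
50 13 [[320.47587136 403.2065936 ]]
57 0 [[319.62782379 427.59218716]]
57 8 [[319.9189187  416.54956498]]
57 13 [[320.1019318  409.60700256]]
```

The near fingertip shows at (320,365). Its x agrees with the prediction, but it sits about 40 crop px higher than predicted. I'll check the top view.

View pics/h1t.png

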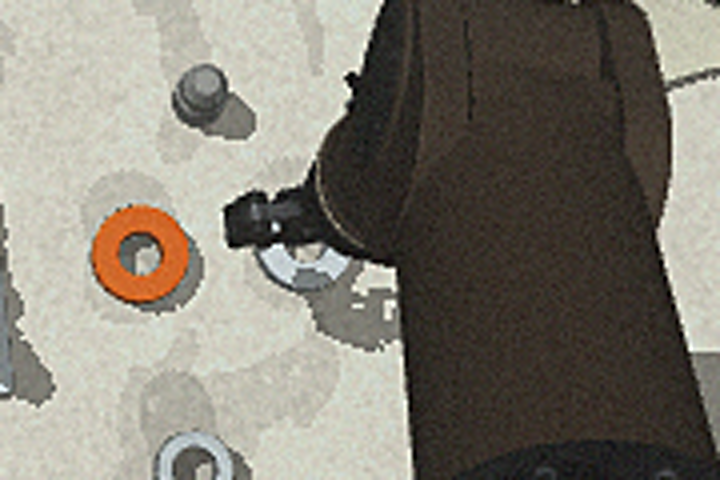

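Run:
```python
from h import *
p=np.array([621.8,-187,61.5])
for r in (50,57):
  for h in (0,13,25,40,60):
    print(r,h,(proj('top',p-RV[:,0]*r+[0,0,h])-[270,150]+.5)*4-.5)
pt=(np.array((235,222))+.5)/4-.5+[270,150]; ps=(np.array((320,365))+.5)/4-.5+[200,90]
print(tri(pt,ps)); print(tri(pt-[2.75,0],ps))
```

```text
50 0 [[242.4251826  243.19035637]]
50 13 [[245.27255055 240.45693171]]
50 25 [[247.96523557 237.87200001]]
50 40 [[251.42141142 234.55413016]]
50 60 [[256.19319361 229.97330066]]
57 0 [[232.15107529 244.27865987]]
57 13 [[234.8698239  241.55827415]]
57 25 [[237.44089178 238.98565808]]
57 40 [[240.74098815 235.68357453]]
57 60 [[245.29731801 231.12450105]]
(array([ 617.83976364, -125.73158679,  109.47829963]), [3.8, 3.8])
(array([ 616.73242125, -117.98500765,  114.4341282 ]), [3.9, 3.9])
```

```bash
python3 -m pendant '{"linear":[[-0.003,0.03,0.003],[-0.003,0.06,0.003],[-0.003,0.074,0.003],[-0.003,0.074,0.003],[-0.003,0.074,0.003]],"angular":[[0,0,0],[0,0,0],[0,0,0],[0,0,0],[0,0,0]]}'
python3 - <<'E'
from h import *
from cell import viewer
import cv2
go([623,-185,-7],RV)
f=viewer.grab_frame('side');b=viewer.grab_frame('top')
a=cv2.convertScaleAbs(f['image'][130:230,230:330,::-1],alpha=2); b=cv2.convertScaleAbs(b['image'][165:265,300:400,::-1],alpha=2)
L=[cv2.resize(i,None,fx=4,fy=4,interpolation=cv2.INTER_CUBIC) for i in (a,b)]
cv2.imwrite('pics/h2.png',np.hstack(L))
E
```

```text
time: 2.45
ee_pos: [624.0, -186.8, 27.1]
tool_rot: [[0.132, 0.001, 0.991], [-0.991, -0.0, 0.132], [0.0, -1.0, 0.001]]
wrist_force: [-0.1, -0.4, 0.2]
finger_gap: 85.3
t 2.45 pos [ 624.  -186.8   27.1] F [-0.1 -0.4  0.2] gap 85.3
lin [-0.0038  0.0682 -0.0015] ang [-0.0006 -0.0024  0.0002]
```

View pics/h2.png

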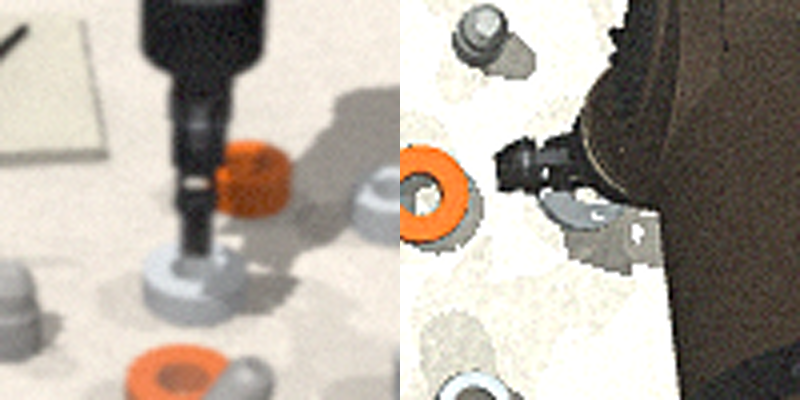

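```bash
python3 -m pendant '{"linear":[[-0.003,0.02,-0.001],[-0.003,0.04,-0.001],[-0.003,0.048,-0.001],[-0.003,0.048,-0.001]],"angular":[[0,0,0],[0,0,0],[0,0,0],[0,0,0]]}'
python3 - <<'E'
from h import *
from cell import viewer
import cv2
go([623,-185,-7],RV)
pt=np.array((145,173))/4+[300,165]; ps=np.array((195,183))/4+[230,130]
print(tri(pt,ps))
f=viewer.grab_frame('side');b=viewer.grab_frame('top')
a=cv2.convertScaleAbs(f['image'][150:220,240:310,::-1],alpha=2.5); b=cv2.convertScaleAbs(b['image'][180:250,310:380,::-1],alpha=2)
L=[cv2.resize(i,None,fx=5.6,fy=5.6,interpolation=cv2.INTER_CUBIC) for i in (a,b)]
cv2.imwrite('pics/h3.png',np.hstack(L))
E
```

```text
time: 2.88
ee_pos: [622.7, -184.6, 1.6]
tool_rot: [[0.133, -0.001, 0.991], [-0.991, 0.0, 0.133], [-0.001, -1.0, -0.001]]
wrist_force: [-0.3, 0.1, 0.5]
finger_gap: 85.3
t 2.88 pos [ 622.7 -184.6    1.6] F [-0.3  0.1  0.5] gap 85.3
lin [0.0008 0.0173 0.0004] ang [ 0.0004 -0.002  -0.0003]
(array([ 616.84526764, -145.7481915 ,  110.13571126]), [2.8, 2.8])
```

View pics/h3.png

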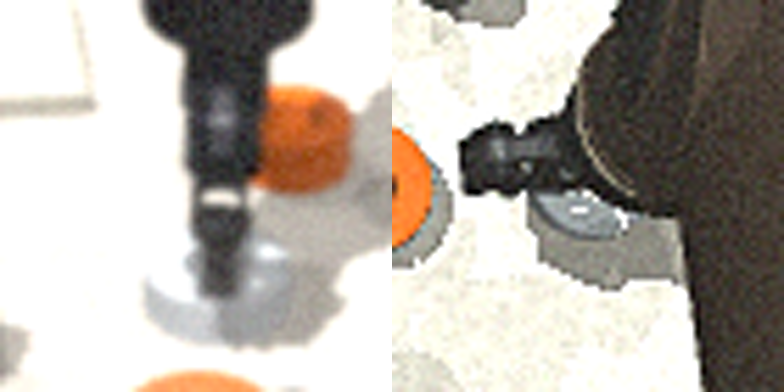

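```bash
python3 -m pendant '{"linear":[[0.001,0.01,0],[0.001,0.017,0],[0.001,0.017,0]],"angular":[[0,0,0],[0,0,0],[0,0,0]]}'; python3 -m pendant '{"linear":[[0,0.004,0],[0,0.009,0],[0,0.009,0]],"angular":[[0,0,0],[0,0,0],[0,0,0]]}'
```

```text
time: 3.23
ee_pos: [623.2, -185.3, -6.5]
tool_rot: [[0.132, -0.0, 0.991], [-0.991, 0.0, 0.132], [-0.0, -1.0, -0.0]]
wrist_force: [0.1, 0.1, -0.3]
finger_gap: 85.5
time: 3.48
ee_pos: [622.9, -185.2, -11.5]
tool_rot: [[0.133, -0.001, 0.991], [-0.991, 0.0, 0.133], [-0.001, -1.0, -0.001]]
wrist_force: [0.1, -0.3, 0.3]
finger_gap: 85.5
```

```bash
for i in 1; do python3 -m pendant '{"linear":[[0,0.003,0],[0,0.005,0]],"angular":[[0,0,0],[0,0,0]]}'; done; python3 -m pendant '{"linear":[[0,0.003,0],[0,0.004,0]],"angular":[[0,0,0],[0,0,0]]}'
```

```text
time: 3.65
ee_pos: [622.9, -185.3, -14.1]
tool_rot: [[0.133, -0.001, 0.991], [-0.991, 0.0, 0.133], [-0.0, -1.0, -0.001]]
wrist_force: [0.9, -0.4, 0.1]
finger_gap: 85.0
time: 3.82
ee_pos: [622.8, -185.2, -16.3]
tool_rot: [[0.133, -0.001, 0.991], [-0.991, 0.0, 0.133], [-0.001, -1.0, -0.001]]
wrist_force: [-0.1, 0.0, 0.3]
finger_gap: 85.4
```

```bash
python3 -m pendant '{"linear":[[0,0.003,0],[0,0.005,0]],"angular":[[0,0,0],[0,0,0]]}'; python3 -m pendant '{"linear":[[0,0.003,0],[0,0.005,0]],"angular":[[0,0,0],[0,0,0]]}'
python3 - <<'E'
from h import *
from cell import viewer
import cv2
go([623,-185,-7],RV)
f=viewer.grab_frame('side')
a=cv2.convertScaleAbs(f['image'][150:220,240:310,::-1],alpha=1.2)
cv2.imwrite('pics/h4.png',cv2.resize(a,None,fx=8,fy=8,interpolation=cv2.INTER_CUBIC))
E
```

```text
time: 3.98
ee_pos: [622.7, -185.2, -19.0]
tool_rot: [[0.133, -0.001, 0.991], [-0.991, 0.0, 0.133], [-0.001, -1.0, -0.001]]
wrist_force: [-0.1, -0.2, 0.3]
finger_gap: 85.5
time: 4.15
ee_pos: [622.6, -185.2, -21.7]
tool_rot: [[0.133, -0.001, 0.991], [-0.991, 0.0, 0.133], [-0.001, -1.0, -0.001]]
wrist_force: [0.3, 0.0, 0.2]
finger_gap: 85.1
t 4.15 pos [ 622.6 -185.2  -21.7] F [0.3 0.  0.2] gap 85.1
lin [-0.0003 -0.0295  0.0007] ang [ 0.0007 -0.002  -0.0004]
```

View pics/h4.png

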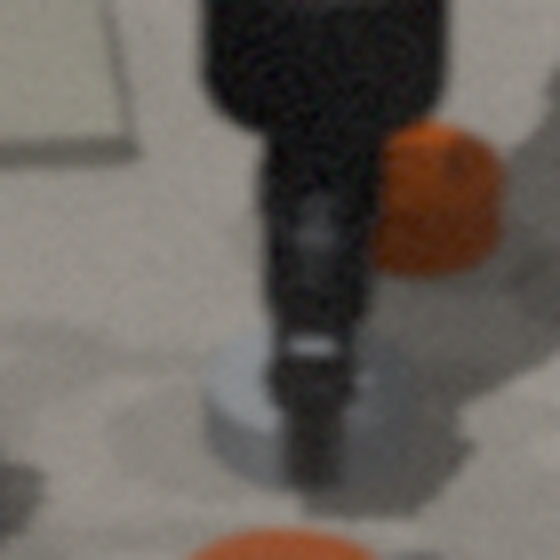

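```bash
python3 -m pendant '{"linear":[[0,-0.007,0],[0,-0.007,0],[0,-0.007,0],[0,-0.007,0],[0,-0.007,0],[0,-0.007,0],[0,-0.007,0],[0,-0.007,0]],"angular":[[0,0,0],[0,0,0],[0,0,0],[0,0,0],[0,0,0],[0,0,0],[0,0,0],[0,0,0]]}' 0
python3 - <<'E'
from h import *
p=np.array((325,130))/8+[240,150]
for z in (70,80,90,100,110): print(atz('side',p,z))
E
```

```text
time: 4.87
ee_pos: [622.9, -185.4, -17.1]
tool_rot: [[0.132, -0.0, 0.991], [-0.991, 0.0, 0.132], [-0.0, -1.0, -0.0]]
wrist_force: [-3.3, -0.2, 8.5]
finger_gap: 64.7
[ 633.0106077  -257.76803618   70.        ]
[ 630.43504898 -241.0806954    80.        ]
[ 627.85949025 -224.39335463   90.        ]
[ 625.28393153 -207.70601386  100.        ]
[ 622.7083728  -191.01867309  110.        ]
```

```bash
python3 -m pendant '{"linear":[[0,0,0],[0,-0.004,0],[0,-0.004,0],[0,-0.004,0]],"angular":[[0,0,0],[0,0,0],[0,0,0],[0,0,0]]}'
python3 - <<'E'
from h import *
from cell import viewer
import cv2
go([623,-185,-7],RV)
f=viewer.grab_frame('side');b=viewer.grab_frame('top')
a=cv2.convertScaleAbs(f['image'][150:220,240:310,::-1],alpha=1.8); b=cv2.convertScaleAbs(b['image'][180:250,310:380,::-1],alpha=1.5)
L=[cv2.resize(i,None,fx=5.6,fy=5.6,interpolation=cv2.INTER_CUBIC) for i in (a,b)]
cv2.imwrite('pics/h5.png',np.hstack(L))
E
```

```text
time: 5.2
ee_pos: [622.9, -185.4, -15.1]
tool_rot: [[0.132, -0.0, 0.991], [-0.991, 0.0, 0.132], [-0.0, -1.0, -0.0]]
wrist_force: [-1.0, -0.0, -1.7]
finger_gap: 64.5
t 5.20 pos [ 622.9 -185.4  -15.1] F [-1.  -0.  -1.7] gap 64.5
lin [-0.0008 -0.0162  0.0002] ang [ 0.0002 -0.0021 -0.0001]
```

View pics/h5.png

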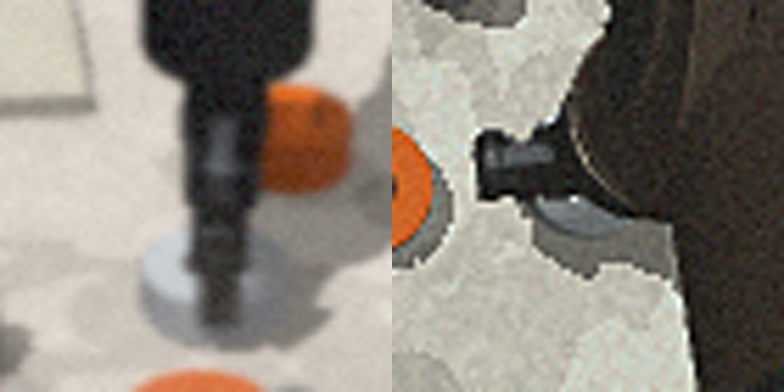

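Lifting 2 mm changed the wrist force to about -1.7 N, which fits the ring's weight, so it is held. Next I'll check the post model against the foot and work out the approach.

Run:
```python
from h import *
np.set_printoptions(precision=1,suppress=True)
for T in ([548.8,79.1,149],[551.5,80,149]):
    T=np.array(T)
    for k in (0,112): 
        q=T-(112-k)*A; print(k,q,[(proj(n,q)-OFF[n]+.5)*4-.5 for n in OFF])
T=np.array([551.5,80,149]); Z=RP[:,2]
P=T+30*A; tcp=P-17*A-1.9*Z
go([tcp[0]-20,tcp[1]-100,230],RV); print(tcp); go(tcp,RP)
```

```text
0 [604.3  86.7  52. ] [array([[110., 171.]]), array([[207.8, 393.1]])]
112 [548.8  79.1 149. ] [array([[108., 240.]]), array([[322.6, 247.8]])]
0 [607.   87.6  52. ] [array([[108.8, 167. ]]), array([[202.4, 393.6]])]
112 [551.5  80.  149. ] [array([[106.7, 235.6]]), array([[316.9, 248.2]])]
t 5.30 pos [ 622.8 -185.4  -15.3] F [ 0.2  0.6 -1.4] gap 64.3
lin [-0.4 -0.5 -0.2] ang [ 0. -0. -0.]
[543.4  78.9 159.3]
t 5.30 pos [ 622.8 -185.4  -15.3] F [ 0.2  0.6 -1.4] gap 64.3
lin [-0.5 -0.3 -0.1] ang [ 0.3 -0.   0. ]
```

Run:
```python
from h import *
T=np.array([551.5,80,149]); Z=RP[:,2]
for d in (60,): go(T+(d-17)*A-1.9*Z,RP)
```

```text
t 5.30 pos [ 622.8 -185.4  -15.3] F [ 0.2  0.6 -1.4] gap 64.3
lin [-0.5449 -0.4009 -0.1176] ang [ 0.3337 -0.0021  0.0004]
```

```bash
python3 -m pendant '{"linear":[[0,-0.05,0],[0,-0.12,0],[0,-0.2,0],[0,-0.28,0],[0,-0.36,0],[0,-0.42,0],[-0.06,-0.44,-0.02],[-0.14,-0.44,-0.04],[-0.22,-0.44,-0.06],[-0.3,-0.44,-0.08],[-0.38,-0.44,-0.1],[-0.45,-0.44,-0.118],[-0.51,-0.43,-0.118],[-0.545,-0.42,-0.118],[-0.545,-0.401,-0.118],[-0.545,-0.401,-0.118],[-0.545,-0.401,-0.118],[-0.545,-0.401,-0.118]],"angular":[[0,0,0],[0,0,0],[0,0,0],[0,0,0],[0,0,0],[0.04,0,0],[0.09,0,0],[0.14,0,0],[0.19,-0.002,0],[0.24,-0.002,0],[0.29,-0.002,0],[0.334,-0.002,0],[0.334,-0.002,0],[0.334,-0.002,0],[0.334,-0.002,0],[0.334,-0.002,0],[0.334,-0.002,0],[0.334,-0.002,0]]}'
python3 - <<'E'
from h import *
from cell import viewer
import cv2
T=np.array([551.5,80,149]); Z=RP[:,2]
go(T+(20-17)*A-1.9*Z,RP)
f=viewer.grab_frame('side');b=viewer.grab_frame('top')
pickle.dump((f,b),open('place1.pkl','wb'))
a=cv2.convertScaleAbs(f['image'][150:250,230:330,::-1],alpha=1.6); b=cv2.convertScaleAbs(b['image'][170:270,200:300,::-1],alpha=1.4)
L=[cv2.resize(i,None,fx=4,fy=4,interpolation=cv2.INTER_CUBIC) for i in (a,b)]
cv2.imwrite('pics/p1.png',np.hstack(L))
E
```

```text
time: 6.8
ee_pos: [528.5, 76.1, 185.5]
tool_rot: [[0.134, 0.496, 0.858], [-0.991, 0.067, 0.117], [0.001, -0.866, 0.5]]
wrist_force: [0.0, -0.2, -1.6]
finger_gap: 64.6
t 6.80 pos [528.5  76.1 185.5] F [ 0.  -0.2 -1.6] gap 64.6
lin [-0.0016  0.0805  0.0002] ang [-0.     -0.0006  0.0008]
```

View pics/p1.png

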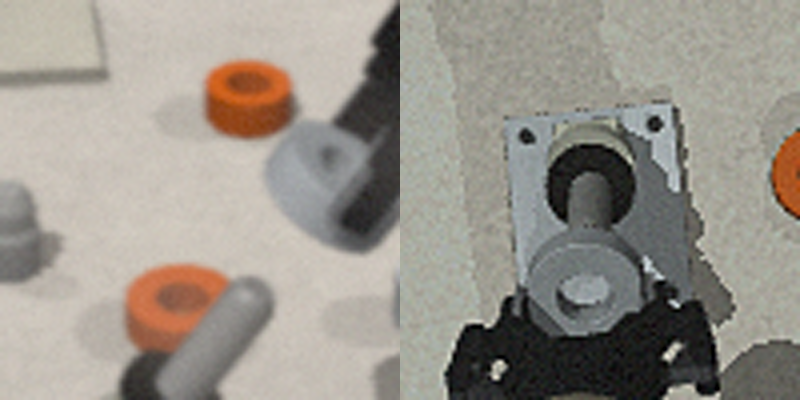

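The ring is held and tilted just above the tip. Its top-face bore is at side crop (330,158) and top crop (185,293). I'll compare that with the prediction.

Run:
```python
from h import *
np.set_printoptions(precision=1,suppress=True)
p=np.array([528.5,76.1,185.5]); Z=RP[:,2]
q=p+41*A+1.9*Z
def cr(n,q,o): return (proj(n,q)-o+.5)*4-.5
S,Tt=np.array([230,150]),np.array([200,170])
print('pred side',cr('side',q,S),'top',cr('top',q,Tt))
for nm,dv in (('A',A),('Z',Z),('X',X)): print(nm,'per mm side',cr('side',q+dv,S)-cr('side',q,S),'top',cr('top',q+dv,Tt)-cr('top',q,Tt))
T=np.array([551.5,80,149]); print('tip',cr('side',T,S),cr('top',T,Tt))
```

```text
pred side [[351.7 167.1]] top [[186.1 298. ]]
A per mm side [[ 1.2 -1.5]] top [[-0.   0.8]]
Z per mm side [[-1.8 -0.9]] top [[-0.2 -1.6]]
X per mm side [[-0.1 -1.2]] top [[ 1.8 -0.2]]
tip [[256.9 288.2]] [[186.7 235.6]]
```

Run:
```python
from h import *
np.set_printoptions(precision=0,suppress=True)
p=np.array([528.5,76.1,185.5]); Z=RP[:,2]
def cr(n,q,o): return (proj(n,q)-o+.5)*4-.5
S,Tt=np.array([230,150]),np.array([200,170])
t=np.linspace(0,2*np.pi,361)
for z in (0,3,6,9,12):
    b=p+17*A+z*Z; c=34*(np.cos(t)[:,None]*X+np.sin(t)[:,None]*Z)
    C=np.vstack([b+c,b+24*A+c]); s=cr('side',C,S); u=cr('top',C,Tt); ut=cr('top',b+24*A+c,Tt)
    print(z,'side left',s[s[:,0].argmin()],'bot',s[s[:,1].argmax()],'top',s[s[:,1].argmin()],'| top L/R',u[:,0].min(),u[:,0].max(),'face toprow',ut[:,1].min(),'all toprow',u[:,1].min())
```

```text
0 side left [267. 172.] bot [365. 256.] top [315. 119.] | top L/R 125.23753264724337 247.29462428524903 face toprow 245.79713818779226 all toprow 227.94540874817596
3 side left [262. 170.] bot [359. 253.] top [310. 116.] | top L/R 124.51785895013268 246.73969327616533 face toprow 240.87977974618377 all toprow 223.13070577488043
6 side left [257. 167.] bot [354. 250.] top [304. 113.] | top L/R 123.79628204795017 246.18330410630506 face toprow 235.94926943876305 all toprow 218.30345558928195
9 side left [251. 165.] bot [349. 248.] top [299. 110.] | top L/R 123.07279438105002 245.625451020818 face toprow 231.0055544313102 all toprow 213.46360907995836
12 side left [246. 162.] bot [343. 245.] top [294. 107.] | top L/R 122.34738834969698 245.06612823453042 face toprow 226.04858160622905 all toprow 208.61111687884795
```

The outline extremes match a ring offset of about 2 mm, as planned. I'll thread it in stages.

```bash
python3 -m pendant '{"linear":[[-0.001,0.04,0],[-0.001,0.08,0],[-0.001,0.11,0],[-0.001,0.13,0],[-0.001,0.14,0],[-0.001,0.14,0]],"angular":[[0,0,0],[0,0,0],[0,0,0],[0,0,0],[0,0,0],[0,0,0]]}'
python3 - <<'E'
from h import *
T=np.array([551.5,80,149]); Z=RP[:,2]
go(T+(-50-17)*A-1.9*Z,RP)
E
```

```text
time: 7.4
ee_pos: [563.2, 80.0, 123.8]
tool_rot: [[0.132, 0.495, 0.859], [-0.991, 0.065, 0.115], [0.001, -0.867, 0.499]]
wrist_force: [-2.3, 0.4, -4.1]
finger_gap: 64.4
t 7.40 pos [563.2  80.  123.8] F [-2.3  0.4 -4.1] gap 64.4
lin [-0.0034  0.0787  0.0014] ang [ 0.0009 -0.0015  0.0019]
```

```bash
python3 -m pendant '{"linear":[[-0.001,0.015,-0.001],[-0.001,0.03,-0.001],[-0.001,0.04,-0.001],[-0.001,0.04,-0.001]],"angular":[[0,0,0],[0,0,0],[0,0,0],[0,0,0]]}'
python3 - <<'E'
from h import *
T=np.array([551.5,80,149]); Z=RP[:,2]
go(T+(-50-17)*A-1.9*Z,RP)
E
```

```text
time: 7.73
ee_pos: [571.9, 80.6, 107.9]
tool_rot: [[0.132, 0.487, 0.863], [-0.991, 0.063, 0.116], [0.002, -0.871, 0.491]]
wrist_force: [-5.0, 0.9, -6.9]
finger_gap: 64.7
t 7.73 pos [571.9  80.6 107.9] F [-5.   0.9 -6.9] gap 64.7
lin [-0.0044  0.0424  0.0025] ang [ 0.0064 -0.0013  0.0023]
```

```bash
python3 -m pendant '{"linear":[[-0.001,0,-0.004],[-0.001,0.01,-0.004],[-0.001,0.02,-0.004],[-0.001,0.02,-0.004]],"angular":[[0.006,0,0],[0.006,0,0],[0.006,0,0],[0.006,0,0]]}'
python3 - <<'E'
from h import *
T=np.array([551.5,80,149]); Z=RP[:,2]
go(T+(-50-17)*A-1.9*Z,RP)
E
```

```text
time: 8.07
ee_pos: [574.4, 80.9, 103.3]
tool_rot: [[0.133, 0.482, 0.866], [-0.991, 0.063, 0.117], [0.002, -0.874, 0.486]]
wrist_force: [-7.8, 2.1, -7.5]
finger_gap: 64.2
t 8.07 pos [574.4  80.9 103.3] F [-7.8  2.1 -7.5] gap 64.2
lin [-0.0046  0.032   0.0029] ang [ 0.0101 -0.0009  0.002 ]
```

```bash
python3 -m pendant '{"linear":[[-0.001,0,-0.006],[-0.001,0,-0.006],[-0.001,0,-0.006],[-0.001,0,-0.006]],"angular":[[0,0,0],[0,0,0],[0,0,0],[0,0,0]]}'
python3 - <<'E'
from h import *
from cell import monitor
s=monitor.state(); print(s['moment'], s['tool_rot'].T@s['wrist_force'],s['tool_rot'].T@s['moment'])
T=np.array([551.5,80,149]); Z=RP[:,2]
go(T+(-50-17)*A-1.9*Z,RP)
E
```

```text
time: 8.4
ee_pos: [573.0, 80.9, 103.8]
tool_rot: [[0.132, 0.482, 0.866], [-0.991, 0.063, 0.117], [0.002, -0.874, 0.486]]
wrist_force: [-0.4, -0.3, -2.4]
finger_gap: 64.8
[-0.06356751  0.66340775 -0.05974254] [ 0.29157793  1.90404361 -1.54126558] [-0.6660922   0.06321006 -0.00674612]
t 8.40 pos [573.   80.9 103.8] F [-0.4 -0.3 -2.4] gap 64.8
lin [-0.0042  0.0343  0.0048] ang [ 0.0099 -0.0012  0.0021]
```

```bash
python3 -m pendant '{"linear":[[-0.002,0.01,0],[-0.002,0.02,0],[-0.002,0.03,0],[-0.002,0.034,0],[-0.002,0.034,0]],"angular":[[0,0,0],[0,0,0],[0,0,0],[0,0,0],[0,0,0]]}'
python3 - <<'E'
from h import *
from cell import monitor
s=monitor.state(); print(s['tool_rot'].T@s['wrist_force'],s['tool_rot'].T@s['moment'])
T=np.array([551.5,80,149]); Z=RP[:,2]
go(T+(-50-17)*A-1.9*Z,RP)
E
```

```text
time: 8.82
ee_pos: [580.2, 82.0, 92.1]
tool_rot: [[0.133, 0.47, 0.873], [-0.991, 0.061, 0.119], [0.003, -0.881, 0.474]]
wrist_force: [-8.5, -0.4, -5.6]
finger_gap: 64.9
[ -0.75808946   0.93272117 -10.17751801] [-2.53620466 -0.01780529  0.15887178]
t 8.82 pos [580.2  82.   92.1] F [-8.5 -0.4 -5.6] gap 64.9
lin [-0.0038  0.0067  0.0036] ang [ 0.0193 -0.0006  0.0024]
```

```bash
python3 -m pendant '{"linear":[[-0.002,0,-0.006],[-0.002,0,-0.006],[-0.002,0,-0.006],[-0.002,0,-0.006]],"angular":[[0,0,0],[0,0,0],[0,0,0],[0,0,0]]}'
python3 - <<'E'
from h import *
from cell import monitor,viewer
import cv2
s=monitor.state(); print(s['tool_rot'].T@s['wrist_force'],s['tool_rot'].T@s['moment'])
T=np.array([551.5,80,149]); Z=RP[:,2]
go(T+(-50-17)*A-1.9*Z,RP)
f=viewer.grab_frame('side');b=viewer.grab_frame('top')
a=cv2.convertScaleAbs(f['image'][150:250,230:330,::-1],alpha=1.6); b=cv2.convertScaleAbs(b['image'][170:270,200:300,::-1],alpha=1.4)
L=[cv2.resize(i,None,fx=4,fy=4,interpolation=cv2.INTER_CUBIC) for i in (a,b)]
cv2.imwrite('pics/p2.png',np.hstack(L))
E
```

```text
time: 9.15
ee_pos: [578.5, 82.8, 92.2]
tool_rot: [[0.133, 0.469, 0.873], [-0.991, 0.061, 0.119], [0.003, -0.881, 0.473]]
wrist_force: [-0.1, 0.4, -1.6]
finger_gap: 64.8
[-0.38747161  1.38758152 -0.83678402] [-0.61361257  0.03336436  0.05481429]
t 9.15 pos [578.5  82.8  92.2] F [-0.1  0.4 -1.6] gap 64.8
lin [-0.0017  0.0084  0.0062] ang [ 0.0196 -0.0006  0.0023]
```

View pics/p2.png

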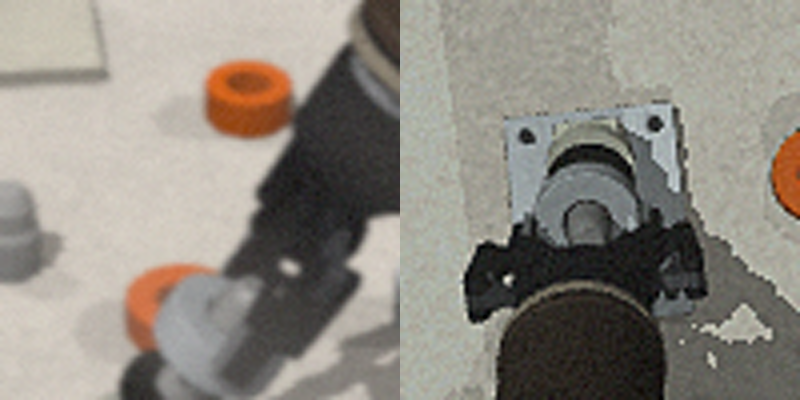

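Side crop: the ring is threaded on the post at about (205,325), with the tip through it at (250,285). Top crop: the ring is concentric with the post and just above the collar. Lateral force is now near zero, so I'll release and let it slide onto the collar.

```bash
python3 -m pendant '{"linear":[[0,0,0],[0,0,0],[0,0,0],[0,0,0],[0,0,0],[0,0,0]],"angular":[[0,0,0],[0,0,0],[0,0,0],[0,0,0],[0,0,0],[0,0,0]]}' 1
python3 - <<'E'
from h import *
from cell import monitor,viewer
s=monitor.state(); print(s['tool_rot'].T@s['wrist_force'],s['tool_rot'].T@s['moment'])
go([450,-100,260],RV)
E
```

```text
time: 9.75
ee_pos: [578.3, 82.8, 92.2]
tool_rot: [[0.133, 0.469, 0.873], [-0.991, 0.061, 0.119], [0.003, -0.881, 0.473]]
wrist_force: [-0.5, -0.0, 0.2]
finger_gap: 85.4
[-0.05742764 -0.43376065 -0.33836651] [-0.55533544 -0.03106579  0.03341407]
t 9.75 pos [578.3  82.8  92.2] F [-0.5 -0.   0.2] gap 85.4
lin [ 0.329  -0.4383 -0.1087] ang [-0.3136 -0.0012  0.002 ]
```

Run:
```python
from h import *
go([510,-150,200],RV)
go([507.7,-304,60],RV)
```

```text
t 9.75 pos [578.3  82.8  92.2] F [-0.5 -0.   0.2] gap 85.4
lin [ 0.4438 -0.2823 -0.0726] ang [-0.3136 -0.0012  0.002 ]
t 9.75 pos [578.3  82.8  92.2] F [-0.5 -0.   0.2] gap 85.4
lin [ 0.7477 -0.0565 -0.2455] ang [-0.3136 -0.0012  0.002 ]
```

```bash
python3 -m pendant '{"linear":[[0,-0.06,0],[0,-0.12,0],[0,-0.18,0],[0,-0.24,0],[0.06,-0.27,-0.01],[0.14,-0.28,-0.03],[0.22,-0.28,-0.05],[0.3,-0.28,-0.06],[0.38,-0.28,-0.07],[0.46,-0.27,-0.08],[0.54,-0.24,-0.11],[0.62,-0.2,-0.15],[0.69,-0.15,-0.19],[0.748,-0.1,-0.22],[0.748,-0.057,-0.245],[0.748,-0.057,-0.245],[0.748,-0.057,-0.245],[0.748,-0.057,-0.245]],"angular":[[0,0,0],[0,0,0],[0,0,0],[0,0,0],[-0.05,0,0],[-0.1,0,0],[-0.15,0,0],[-0.2,0,0],[-0.25,0,0],[-0.3,0,0],[-0.314,-0.001,0.002],[-0.314,-0.001,0.002],[-0.314,-0.001,0.002],[-0.314,-0.001,0.002],[-0.314,-0.001,0.002],[-0.314,-0.001,0.002],[-0.314,-0.001,0.002],[-0.314,-0.001,0.002]]}'
python3 - <<'E'
from h import *
from cell import viewer
go([507.7,-304,-13],RV)
b=viewer.grab_frame('top'); s=viewer.grab_frame('side')
pickle.dump((s,b),open('after1.pkl','wb'))
E
```

```text
time: 11.25
ee_pos: [508.4, -303.0, 60.8]
tool_rot: [[0.136, -0.0, 0.991], [-0.991, 0.001, 0.136], [-0.001, -1.0, -0.0]]
wrist_force: [1.3, 0.7, 1.3]
finger_gap: 85.5
t 11.25 pos [ 508.4 -303.    60.8] F [1.3 0.7 1.3] gap 85.5
lin [ 0.0019  0.1476 -0.0016] ang [ 0.0001  0.0003 -0.0006]
```

```bash
python3 - <<'E'
from h import *
import cv2
s,b=pickle.load(open('after1.pkl','rb'))
t=np.linspace(0,2*np.pi,181)
T=np.array([549,79.5,148]); Z=RP[:,2]
for n,f,box in (('side',s,(215,300,200,300)),('top',b,(170,240,215,290))):
    d=np.abs(cv2.GaussianBlur(f['image'],(3,3),0).astype(int)-cv2.GaussianBlur(F[n]['image'],(3,3),0)).max(2)
    m=(d>22); r0,r1,c0,c1=box; mm=np.zeros_like(m); mm[r0:r1,c0:c1]=m[r0:r1,c0:c1]
    k_,l,st,ce=cv2.connectedComponentsWithStats(mm.astype(np.uint8)); 
    for i in np.argsort(-st[1:,4])[:3]+1: print(n,st[i],ce[i])
    for k in (26,32,38,44,50,60):
        c=34*(np.cos(t)[:,None]*X+np.sin(t)[:,None]*Z); q=T-(112-k)*A
        u=proj(n,np.vstack([q+c,q+24*A+c])); print(k,u.min(0).round(1),u.max(0).round(1))
E
python3 -m pendant '{"linear":[[0.001,0.06,-0.0015],[0.002,0.1,-0.0015],[0.002,0.13,-0.0015],[0.002,0.147,-0.0015],[0.002,0.147,-0.0015]],"angular":[[0,0,0],[0,0,0],[0,0,0],[0,0,0],[0,0,0]]}'
```

```text
side [261 228  25  32 445] [272.41797753 245.13258427]
side [290 263  10   9  46] [295.80434783 267.30434783]
side [286 240   8   7  43] [289.86046512 243.65116279]
26 [258.5 230.2] [293.  263.2]
32 [260.  228.3] [294.6 261.3]
38 [261.5 226.3] [296.1 259.4]
44 [262.9 224.3] [297.7 257.5]
50 [264.4 222.4] [299.3 255.5]
60 [267.  219.1] [302.  252.3]
top [236 207  24  19 279] [247.27240143 214.7921147 ]
top [274 223   8  14  60] [277.53333333 230.38333333]
top [251 232  15   8  58] [257.89655172 236.36206897]
26 [233.6 204. ] [259.9 231.5]
32 [233.5 204.8] [260.  232.5]
38 [233.4 205.7] [260.  233.5]
44 [233.3 206.5] [260.1 234.5]
50 [233.2 207.4] [260.1 235.5]
60 [233.  208.8] [260.2 237.2]
time: 11.77
ee_pos: [509.3, -302.8, -11.3]
tool_rot: [[0.139, 0.002, 0.99], [-0.99, -0.0, 0.139], [0.0, -1.0, 0.002]]
wrist_force: [0.1, 0.6, -0.0]
finger_gap: 85.4
```

```bash
python3 -m pendant '{"linear":[[0.002,0.003,-0.003],[0.002,0.003,-0.003],[0.002,0.003,-0.003],[0.002,0.003,-0.003],[0.002,0.003,-0.003],[0.002,0.003,-0.003],[0.002,0.003,-0.003],[0.002,0.003,-0.003],[0.002,0.003,-0.003]],"angular":[[0,0,0],[0,0,0],[0,0,0],[0,0,0],[0,0,0],[0,0,0],[0,0,0],[0,0,0],[0,0,0]]}' 0
python3 -m pendant '{"linear":[[0,-0.004,0],[0,-0.008,0],[0,-0.008,0]],"angular":[[0,0,0],[0,0,0],[0,0,0]]}'
python3 - <<'E'
from h import *
Z=RP[:,2]
# zero-force TCP line from wide (offset 17): P2=(578.4,82.8,92.2), slide along A
P2=np.array([578.4,82.8,92.2]); off=13
base=P2+17*A  # ring-bottom centre at k about 65
for k in (65,65+107,): go(base+(k-65)*A-off*A,RP)
E
```

```text
time: 12.52
ee_pos: [508.9, -304.3, -11.0]
tool_rot: [[0.139, 0.004, 0.99], [-0.99, -0.001, 0.139], [0.002, -1.0, 0.004]]
wrist_force: [-1.5, 0.9, 6.6]
finger_gap: 56.3
time: 12.77
ee_pos: [509.5, -304.5, -6.0]
tool_rot: [[0.139, 0.005, 0.99], [-0.99, -0.002, 0.139], [0.003, -1.0, 0.005]]
wrist_force: [-0.2, -0.3, -1.3]
finger_gap: 56.8
t 12.77 pos [ 509.5 -304.5   -6. ] F [-0.2 -0.3 -1.3] gap 56.8
lin [-0.7475 -0.2041  0.2412] ang [0.3301 0.0025 0.0011]
t 12.77 pos [ 509.5 -304.5   -6. ] F [-0.2 -0.3 -1.3] gap 56.8
lin [-0.7473 -0.39    0.1351] ang [0.3301 0.0025 0.0011]
```

```bash
python3 -m pendant '{"linear":[[0,-0.06,0],[0,-0.12,0],[0,-0.2,0],[0,-0.28,0],[-0.03,-0.36,0],[-0.1,-0.42,0.02],[-0.18,-0.44,0.04],[-0.26,-0.44,0.06],[-0.34,-0.44,0.08],[-0.42,-0.44,0.1],[-0.5,-0.44,0.12],[-0.58,-0.44,0.13],[-0.66,-0.44,0.138],[-0.72,-0.42,0.138],[-0.747,-0.4,0.138],[-0.747,-0.395,0.138],[-0.747,-0.395,0.138],[-0.747,-0.395,0.138],[-0.747,-0.395,0.138]],"angular":[[0,0,0],[0,0,0],[0,0,0],[0,0,0],[0,0,0],[0.03,0,0],[0.08,0,0],[0.13,0.002,0],[0.18,0.002,0],[0.23,0.002,0],[0.28,0.002,0],[0.33,0.0025,0.001],[0.33,0.0025,0.001],[0.33,0.0025,0.001],[0.33,0.0025,0.001],[0.33,0.0025,0.001],[0.33,0.0025,0.001],[0.33,0.0025,0.001],[0.33,0.0025,0.001]]}'
cat >> h.py <<'E'
def tgt(k,off,dz=0,tilt=0):
    P2=np.array([578.4,82.8,92.2]); Z=RP[:,2]
    return P2+17*A+(k-65)*A-off*A+dz*Z
def st():
    from cell import monitor
    s=monitor.state(); print('tool F',np.round(s['tool_rot'].T@s['wrist_force'],1),'M',np.round(s['tool_rot'].T@s['moment'],2))
E
python3 -c "
from h import *
st(); go(tgt(90,11,1.2),RP)"
```

```text
time: 14.35
ee_pos: [524.8, 74.7, 191.0]
tool_rot: [[0.135, 0.495, 0.858], [-0.991, 0.067, 0.118], [0.001, -0.866, 0.5]]
wrist_force: [-0.2, -0.2, -1.0]
finger_gap: 56.7
tool F [ 0.1  0.8 -0.7] M [-0.76 -0.01  0.04]
t 14.35 pos [524.8  74.7 191. ] F [-0.2 -0.2 -1. ] gap 56.7
lin [-0.0016  0.1633 -0.0024] ang [0.0004 0.     0.0004]
```

```bash
python3 -m pendant '{"linear":[[-0.001,0.04,-0.002],[-0.0016,0.08,-0.002],[-0.0016,0.11,-0.0024],[-0.0016,0.13,-0.0024],[-0.0016,0.145,-0.0024],[-0.0016,0.163,-0.0024],[-0.0016,0.163,-0.0024]],"angular":[[0,0,0],[0,0,0],[0,0,0],[0,0,0],[0,0,0],[0,0,0],[0,0,0]]}'
python3 -c "
from h import *
st(); go(tgt(62,11,1.2),RP)"
```

```text
time: 14.93
ee_pos: [564.9, 79.6, 119.1]
tool_rot: [[0.134, 0.495, 0.859], [-0.991, 0.065, 0.117], [0.002, -0.867, 0.499]]
wrist_force: [0.1, 0.8, -2.1]
finger_gap: 56.7
tool F [-0.8  2.  -0.9] M [-0.77 -0.02 -0.  ]
t 14.93 pos [564.9  79.6 119.1] F [ 0.1  0.8 -2.1] gap 56.7
lin [-0.0027  0.0544 -0.0005] ang [ 0.0007 -0.0004  0.0016]
```

```bash
python3 -m pendant '{"linear":[[-0.002,0.015,-0.0005],[-0.002,0.03,-0.0005],[-0.002,0.036,-0.0005],[-0.002,0.036,-0.0005]],"angular":[[0,0,0],[0,0,0],[0,0,0],[0,0,0]]}'
python3 -c "
from h import *
st(); go(tgt(62,11,1.2),RP)"
```

```text
time: 15.27
ee_pos: [574.3, 81.3, 107.2]
tool_rot: [[0.134, 0.487, 0.863], [-0.991, 0.065, 0.117], [0.001, -0.871, 0.492]]
wrist_force: [-1.0, 0.6, -4.7]
finger_gap: 56.6
tool F [-0.7  3.7 -3.1] M [-1.22 -0.05  0.2 ]
t 15.27 pos [574.3  81.3 107.2] F [-1.   0.6 -4.7] gap 56.6
lin [-0.002   0.0244 -0.0049] ang [ 0.0062 -0.0006  0.0013]
```

```bash
python3 -m pendant '{"linear":[[-0.001,0,-0.003],[-0.001,0.005,-0.005],[-0.001,0.01,-0.005],[-0.001,0.01,-0.005]],"angular":[[0,0,0],[0,0,0],[0,0,0],[0,0,0]]}'
python3 -m pendant '{"linear":[[0,0,0],[0,0,0],[0,0,0],[0,0,0],[0,0,0],[0,0,0]],"angular":[[0,0,0],[0,0,0],[0,0,0],[0,0,0],[0,0,0],[0,0,0]]}' 1
python3 -c "
from h import *
st(); go([463.8,-111,60],RV)"
```

```text
time: 15.6
ee_pos: [575.6, 81.3, 104.2]
tool_rot: [[0.133, 0.484, 0.865], [-0.991, 0.064, 0.117], [0.001, -0.873, 0.488]]
wrist_force: [-0.9, 0.5, -1.7]
finger_gap: 56.6
time: 16.1
ee_pos: [575.6, 81.4, 104.4]
tool_rot: [[0.134, 0.484, 0.865], [-0.991, 0.064, 0.117], [0.001, -0.873, 0.488]]
wrist_force: [-0.2, 0.5, -0.0]
finger_gap: 85.2
tool F [-0.5 -0.1 -0.2] M [-0.56  0.01  0.03]
t 16.10 pos [575.6  81.4 104.4] F [-0.2  0.5 -0. ] gap 85.2
lin [ 0.3514 -0.0556 -0.2818] ang [-0.3249 -0.0011  0.001 ]
```

```bash
python3 -m pendant '{"linear":[[0,-0.06,0],[0,-0.12,0],[0,-0.18,0],[0,-0.23,0],[0.04,-0.26,-0.02],[0.1,-0.27,-0.06],[0.17,-0.26,-0.1],[0.23,-0.24,-0.14],[0.29,-0.2,-0.18],[0.35,-0.16,-0.22],[0.351,-0.1,-0.25],[0.351,-0.056,-0.282],[0.351,-0.056,-0.282],[0.351,-0.056,-0.282],[0.351,-0.056,-0.282]],"angular":[[0,0,0],[0,0,0],[0,0,0],[0,0,0],[-0.04,0,0],[-0.1,0,0],[-0.16,0,0],[-0.22,0,0],[-0.28,-0.001,0],[-0.325,-0.001,0.001],[-0.325,-0.001,0.001],[-0.325,-0.001,0.001],[-0.325,-0.001,0.001],[-0.325,-0.001,0.001],[-0.325,-0.001,0.001]]}'
python3 - <<'E'
from h import *
from cell import viewer
import cv2
go([463.8,-111,-9],RV)
b=viewer.grab_frame('top'); s=viewer.grab_frame('side')
t=np.linspace(0,2*np.pi,181)
T=np.array([549,79.5,148]); Z=RP[:,2]
s0,b0=pickle.load(open('after1.pkl','rb'))
for n,f,f0,box in (('side',s,s0,(200,275,230,310)),('top',b,b0,(190,245,215,290))):
    d=np.abs(cv2.GaussianBlur(f['image'],(3,3),0).astype(int)-cv2.GaussianBlur(f0['image'],(3,3),0)).max(2)
    m=(d>18); r0,r1,c0,c1=box; mm=np.zeros_like(m); mm[r0:r1,c0:c1]=m[r0:r1,c0:c1]
    k_,l,st_,ce=cv2.connectedComponentsWithStats(mm.astype(np.uint8)); 
    for i in np.argsort(-st_[1:,4])[:3]+1: print(n,st_[i],ce[i])
    for k in (50,56,62,68,74,80):
        c=30*(np.cos(t)[:,None]*X+np.sin(t)[:,None]*Z); q=T-(112-k)*A
        u=proj(n,np.vstack([q+c,q+28*A+c])); print(k,u.min(0).round(1),u.max(0).round(1))
E
```

```text
time: 17.35
ee_pos: [464.5, -110.4, 61.5]
tool_rot: [[0.136, 0.001, 0.991], [-0.991, -0.0, 0.136], [0.0, -1.0, 0.001]]
wrist_force: [0.2, -0.0, 0.2]
finger_gap: 85.1
t 17.35 pos [ 464.5 -110.4   61.5] F [ 0.2 -0.   0.2] gap 85.1
lin [ 0.001   0.1409 -0.0017] ang [-0.0008  0.0004  0.0001]
side [282 231  18  21 132] [292.98484848 242.18939394]
side [274 232  18  14 101] [283.62376238 239.13861386]
side [273 221  12   9  77] [278.62337662 224.81818182]
50 [266.2 222.5] [298.7 254. ]
56 [267.7 220.5] [300.3 252.1]
62 [269.2 218.5] [301.9 250.1]
68 [270.7 216.5] [303.5 248.2]
74 [272.2 214.5] [305.1 246.2]
80 [273.8 212.4] [306.8 244.2]
top [242 211  18  17 124] [252.03225806 218.45967742]
top [279 234   6  10  36] [281.86111111 238.44444444]
top [242 233  10   3  19] [247.57894737 234.15789474]
50 [234.7 208.8] [258.6 234.7]
56 [234.6 209.7] [258.6 235.7]
62 [234.5 210.6] [258.6 236.8]
68 [234.4 211.4] [258.7 237.8]
74 [234.3 212.3] [258.7 238.9]
80 [234.2 213.2] [258.8 239.9]
```

```bash
python3 -m pendant '{"linear":[[0.001,0.05,-0.0017],[0.001,0.09,-0.0017],[0.001,0.12,-0.0017],[0.001,0.129,-0.0017],[0.001,0.129,-0.0017]],"angular":[[0,0,0],[0,0,0],[0,0,0],[0,0,0],[0,0,0]]}'
python3 -m pendant '{"linear":[[0.001,0,-0.001],[0.001,0,-0.001],[0.001,0,-0.001],[0.001,0,-0.001],[0.001,0,-0.001],[0.001,0,-0.001],[0.001,0,-0.001],[0.001,0,-0.001],[0.001,0,-0.001]],"angular":[[0,0,0],[0,0,0],[0,0,0],[0,0,0],[0,0,0],[0,0,0],[0,0,0],[0,0,0],[0,0,0]]}' 0
python3 -m pendant '{"linear":[[0,-0.004,0],[0,-0.008,0],[0,-0.008,0]],"angular":[[0,0,0],[0,0,0],[0,0,0]]}'
python3 -c "
from h import *
st(); go(tgt(165,3,0),RP)"
```

```text
time: 17.87
ee_pos: [464.8, -111.2, -2.0]
tool_rot: [[0.137, 0.003, 0.991], [-0.991, -0.001, 0.137], [0.001, -1.0, 0.003]]
wrist_force: [-0.4, -0.4, 0.5]
finger_gap: 85.5
time: 18.62
ee_pos: [465.3, -112.0, -0.1]
tool_rot: [[0.137, 0.006, 0.991], [-0.991, -0.002, 0.137], [0.003, -1.0, 0.005]]
wrist_force: [-4.7, 0.1, 19.7]
finger_gap: 49.4
time: 18.87
ee_pos: [465.7, -112.1, 4.6]
tool_rot: [[0.136, 0.007, 0.991], [-0.991, -0.002, 0.136], [0.003, -1.0, 0.006]]
wrist_force: [-0.3, 0.6, -0.6]
finger_gap: 48.8
tool F [-0.7  0.6 -0.2] M [-0.03  0.02 -0.04]
t 18.87 pos [ 465.7 -112.1    4.6] F [-0.3  0.6 -0.6] gap 48.8
lin [-0.3543 -0.3728  0.1648] ang [0.3292 0.001  0.0019]
```

```bash
python3 -m pendant '{"linear":[[0,-0.06,0],[0,-0.12,0],[0,-0.2,0],[0,-0.28,0],[0,-0.36,0.01],[-0.05,-0.42,0.04],[-0.12,-0.44,0.07],[-0.19,-0.44,0.1],[-0.26,-0.44,0.13],[-0.32,-0.44,0.16],[-0.354,-0.43,0.168],[-0.354,-0.41,0.168],[-0.354,-0.379,0.168],[-0.354,-0.379,0.168],[-0.354,-0.379,0.168],[-0.354,-0.379,0.168]],"angular":[[0,0,0],[0,0,0],[0,0,0],[0,0,0],[0.02,0,0],[0.07,0,0],[0.12,0,0],[0.17,0.001,0],[0.22,0.001,0],[0.27,0.001,0.001],[0.32,0.001,0.002],[0.329,0.001,0.002],[0.329,0.001,0.002],[0.329,0.001,0.002],[0.329,0.001,0.002],[0.329,0.001,0.002]]}'
python3 -c "
from h import *
st(); go(tgt(100,0,1.5),RP)"
```

```text
time: 20.2
ee_pos: [523.9, 75.2, 194.7]
tool_rot: [[0.136, 0.495, 0.858], [-0.991, 0.068, 0.117], [-0.0, -0.866, 0.5]]
wrist_force: [-0.1, 1.1, -0.5]
finger_gap: 48.5
tool F [-1.1  0.5 -0.3] M [-0.6   0.   -0.03]
t 20.20 pos [523.9  75.2 194.7] F [-0.1  1.1 -0.5] gap 48.5
lin [-0.0003  0.1285 -0.0042] ang [ 0.     -0.0001 -0.0001]
```

```bash
python3 -m pendant '{"linear":[[0,0.04,-0.004],[0,0.07,-0.004],[0,0.1,-0.004],[0,0.12,-0.004],[0,0.13,-0.004],[0,0.137,-0.004],[0,0.137,-0.004]],"angular":[[0,0,0],[0,0,0],[0,0,0],[0,0,0],[0,0,0],[0,0,0],[0,0,0]]}'
python3 -c "
from h import *
st(); go(tgt(85,0,1.5),RP)"
```

```text
time: 20.78
ee_pos: [557.3, 79.4, 134.7]
tool_rot: [[0.135, 0.496, 0.858], [-0.991, 0.068, 0.117], [-0.0, -0.866, 0.501]]
wrist_force: [-0.4, -0.0, -0.9]
finger_gap: 48.8
tool F [ 0.   0.6 -0.8] M [-0.67  0.01  0.01]
t 20.78 pos [557.3  79.4 134.7] F [-0.4 -0.  -0.9] gap 48.8
lin [-0.001   0.021  -0.0024] ang [-0.0004 -0.0006  0.0002]
```

```bash
python3 -m pendant '{"linear":[[-0.0005,0.008,-0.002],[-0.001,0.016,-0.002],[-0.001,0.022,-0.002],[-0.001,0.022,-0.002]],"angular":[[0,0,0],[0,0,0],[0,0,0],[0,0,0]]}'
python3 -c "
from h import *
st(); go(tgt(66,0,1.5),RP)"
python3 -m pendant '{"linear":[[-0.0005,0.006,-0.001],[-0.001,0.012,-0.002],[-0.001,0.012,-0.002]],"angular":[[0,0,0],[0,0,0],[0,0,0]]}'
python3 -c "
from h import *
st(); go(tgt(66,0,1.5),RP)"
```

```text
time: 21.12
ee_pos: [562.6, 80.2, 125.3]
tool_rot: [[0.134, 0.497, 0.857], [-0.991, 0.067, 0.116], [0.0, -0.865, 0.502]]
wrist_force: [0.7, 0.5, -0.4]
finger_gap: 49.1
tool F [-0.4  0.8  0.5] M [-0.63  0.    0.07]
t 21.12 pos [562.6  80.2 125.3] F [ 0.7  0.5 -0.4] gap 49.1
lin [-0.0009  0.0374 -0.0025] ang [-0.0012 -0.0011  0.0006]
time: 21.37
ee_pos: [565.3, 80.7, 120.5]
tool_rot: [[0.133, 0.498, 0.857], [-0.991, 0.067, 0.115], [0.0, -0.864, 0.503]]
wrist_force: [-0.9, 0.0, -0.3]
finger_gap: 48.5
tool F [-0.1 -0.2 -0.9] M [-0.62 -0.01 -0.04]
t 21.37 pos [565.3  80.7 120.5] F [-0.9  0.  -0.3] gap 48.5
lin [-0.0007  0.0262 -0.0023] ang [-0.002  -0.0014  0.001 ]
```

```bash
for i in 1 2; do python3 -m pendant '{"linear":[[-0.0003,0.005,-0.0005],[-0.0005,0.01,-0.001],[-0.0005,0.01,-0.001]],"angular":[[0,0,0],[0,0,0],[0,0,0]]}' >/dev/null
python3 -c "
from h import *
st(); go(tgt(66,0,1.5),RP)"; done
```

```text
tool F [ 0.2 -1.8 -2.4] M [-0.94  0.01 -0.07]
t 21.62 pos [567.5  81.  117. ] F [-2.9 -0.6  0.4] gap 48.6
lin [-0.0007  0.0179 -0.0028] ang [-0.0017 -0.0014  0.0013]
tool F [-0.8  0.6 -1.5] M [-0.77  0.02 -0.02]
t 21.87 pos [569.8  81.1 114.3] F [-1.1  0.6 -1.3] gap 49.0
lin [-0.001   0.0111 -0.0039] ang [ 0.0004 -0.0015  0.0014]
```

```bash
for i in 1 2; do python3 -m pendant '{"linear":[[-0.0003,0.005,-0.001],[-0.0005,0.01,-0.002],[-0.0005,0.01,-0.002]],"angular":[[0,0,0],[0,0,0],[0,0,0]]}' >/dev/null
python3 -c "
from h import *
st(); go(tgt(66,0,1.5),RP)"; done
python3 - <<'E'
from h import *
from cell import viewer
import cv2
f=viewer.grab_frame('side');b=viewer.grab_frame('top');pickle.dump((f,b),open('p3.pkl','wb'))
# silver mask as text
im=f['image'][205:280,240:320]; g=cv2.cvtColor(im,cv2.COLOR_RGB2GRAY)
for r in range(0,75,2): print(205+r,' '.join('%3d'%v for v in g[r,::3]))
E
```

```text
tool F [-0.1 -3.8 -4.2] M [-1.15  0.06  0.09]
t 22.12 pos [571.7  81.4 111.6] F [-5.5 -0.6  1.2] gap 49.0
lin [-0.001   0.0044 -0.0046] ang [ 0.0025 -0.0015  0.0014]
tool F [  0.2 -18.6  -5.5] M [-1.78 -0.03  0.2 ]
t 22.37 pos [573.4  81.5 109.3] F [-13.9  -2.   13.4] gap 48.8
lin [-0.0011 -0.0012 -0.0053] ang [ 0.0044 -0.0015  0.0015]
205 115 125 125 126 126 126 127 127 126 125 129 127 126 128 127 125 123 129  91  29  23  27  18  23  17  36  40
207 101 116 125 126 124 127 126 129 127 127 123 128 127 126 128 126 126 115  39  27  28  28  37  20  22  40  38
209  76  84 114 129 126 124 128 127 126 126 127 129 128 125 125 125 124  80  34  30  32  32  98  41  26  30  41
211  75  85 117 126 122 124 125 126 125 127 127 126 125 125 123 127 113  42  35  31  28  25  45  35  26  33  43
213  72  88 122 123 124 125 125 124 126 126 125 126 123 123 125 124  78  32  38  36  34  34  29  30  27  32  44
215  71 103 123 123 125 127 127 125 125 126 123 120 117 122 123 113  47  40  36  37  38  58  33  31  31  33  33
217  92 113 123 125 124 122 123 125 124 106  94  86  87  88 102  92  61  41  42  39  44  4
[... 2793 characters left out ...]
  82 111 118 118 100 104 114
269 112 106 110 101 108 107  99  94  86  74  64  65  59  69  66  69  70  75  81 103 114 120 118 119 101 116 121
271 113 109 107  96 102  99  91  88  82  73  64  54  56  60  64  67  65  74  96 117 117 119 116 116 103 115 122
273 114 109 108  93  89  88  84  80  77  66  83  57  56  57  57  58  69  99 103 105 109 111 112 111  99 112 122
275 114 112 108  92  89  90  87  86  72  72  85  56  62  85  89  95 101 101 104 102 100 105 108 109  95 117 124
277 115 108 105  92  88  87  88  88  87  86  82  56  87 104 102 104 102 104 105 103 104 103 104 105  97 110 117
279 110 107 109  98  83  88  94  88  90  86  85  74 102 103 103 103 106 101 104 106 103 105 104  99  94 106 113
```

The collar's dark edge has moved from (260,263) to about (254,268) in the side view. That is roughly 15–18 mm down the post, and axial force has risen to 19 N with the ring at k≈65.4, where home is 66. I'll press a little more to confirm the stop.

```bash
python3 -m pendant '{"linear":[[0,0.004,-0.001],[0,0.006,-0.002],[0,0.006,-0.002],[0,0.006,-0.002]],"angular":[[0,0,0],[0,0,0],[0,0,0],[0,0,0]]}' >/dev/null
python3 - <<'E'
from h import *
from cell import viewer
import cv2
st(); go(tgt(66,0,1.5),RP)
Z=RP[:,2];t=np.linspace(0,2*np.pi,181)
f=viewer.grab_frame('side')
for im in (F['side']['image'],f['image']):
    g=cv2.cvtColor(im,cv2.COLOR_RGB2GRAY)[240:285,245:285]; m=(g<55).astype(np.uint8)
    n,l,s,c=cv2.connectedComponentsWithStats(m); print([(s[i][:4]+[245,240,0,0],s[i][4]) for i in np.argsort(-s[1:,4])[:2]+1])
T=np.array([549,79.5,148])
for h in (0,6,12,18,24):
    c=29*(np.cos(t)[:,None]*X+np.sin(t)[:,None]*Z); q=T-(112-h)*A
    u=proj('side',np.vstack([q+c,q+14*A+c])); print(h,u.min(0).round(1),u.max(0).round(1))
E
```

```text
tool F [  0.1 -38.4  -6.1] M [-1.94  0.02  0.13]
t 22.80 pos [573.7  81.6 109.2] F [-24.1  -3.3  30.3] gap 48.8
lin [-0.0011 -0.0017 -0.0057] ang [ 0.0044 -0.0013  0.0013]
[(array([260, 240,  25,  39]), np.int32(431))]
[(array([255, 251,  22,  18]), np.int32(96)), (array([273, 272,   6,   4]), np.int32(10))]
0 [254.3 243.4] [281.8 269.3]
6 [255.8 241.5] [283.3 267.5]
12 [257.2 239.7] [284.8 265.6]
18 [258.7 237.8] [286.3 263.7]
24 [260.1 235.9] [287.9 261.9]
```

Force climbed to 38 N with only about 0.2 mm of travel, and the collar outline matches h≈0. It is on the hard stop, so I'll relax, release and retract.

```bash
python3 -m pendant '{"linear":[[0,0,-0.002],[0,0,-0.002],[0,0,-0.002]],"angular":[[0,0,0],[0,0,0],[0,0,0]]}'
python3 -m pendant '{"linear":[[0,0,0],[0,0,0],[0,0,0],[0,0,0],[0,0,0],[0,0,0]],"angular":[[0,0,0],[0,0,0],[0,0,0],[0,0,0],[0,0,0],[0,0,0]]}' 1
python3 -m pendant '{"linear":[[0,-0.03,0],[0,-0.06,0],[0,-0.12,0],[0,-0.18,0],[0,-0.24,0],[0,-0.3,0],[0.08,-0.34,0],[0.16,-0.36,0],[0.24,-0.36,0],[0.32,-0.36,0],[0.4,-0.36,0],[0.48,-0.36,0],[0.5,-0.36,0],[0.5,-0.36,0]],"angular":[[0,0,0],[0,0,0],[0,0,0],[0,0,0],[0,0,0],[0,0,0],[0,0,0],[0,0,0],[0,0,0],[0,0,0],[0,0,0],[0,0,0],[0,0,0],[0,0,0]]}'
python3 - <<'E'
from h import *
from cell import viewer
import cv2
Z=RP[:,2];t=np.linspace(0,2*np.pi,181); T=np.array([549,79.5,148])
for n in ('side','top'):
    f=viewer.grab_frame(n); im=f['image']; cv2.imwrite(f'pics/end_{n}.png',im[:,:,::-1])
    # predicted outline of seated stack vs actual intensity: evaluate edge alignment with shift of each ring along post
    g=cv2.GaussianBlur(cv2.cvtColor(im,cv2.COLOR_RGB2GRAY),(3,3),0).astype(float)
    gm=np.hypot(cv2.Sobel(g,-1,1,0),cv2.Sobel(g,-1,0,1))
    for nm,k,h,r in (('wide',14,24,34),('middle',38,28,30),('narrow',66,34,26)):
        res=[]
        for d in range(-8,13,2):
            q=T-(112-k-d-h)*A; u=proj(n,q+r*(np.cos(t)[:,None]*X+np.sin(t)[:,None]*Z))
            res.append(cv2.remap(gm.astype(np.float32),u[:,:1].astype(np.float32),u[:,1:].astype(np.float32),1).mean())
        print(n,nm,'topface edge score d=-8..12:',np.round(res))
    d=np.abs(im.astype(int)-F[n]['image']).max(2)
    for nm,q in (('slide_box',(160,287) if n=='top' else (358,372)),('jar',(168,181) if n=='top' else (197,340)),('obj',(320,174) if n=='top' else (232,207))):
        print(nm,'diff',d[q[1]-22:q[1]+22,q[0]-22:q[0]+22].mean().round(1),end=' ')
    print()
E
```

```text
time: 23.1
ee_pos: [573.3, 81.4, 109.5]
tool_rot: [[0.133, 0.49, 0.862], [-0.991, 0.065, 0.116], [0.001, -0.869, 0.494]]
wrist_force: [-6.8, -0.7, 7.6]
finger_gap: 49.1
time: 23.6
ee_pos: [573.3, 81.4, 109.4]
tool_rot: [[0.133, 0.49, 0.862], [-0.991, 0.065, 0.116], [0.001, -0.869, 0.494]]
wrist_force: [0.1, -0.2, -0.6]
finger_gap: 85.2
time: 24.77
ee_pos: [518.7, -186.1, 266.4]
tool_rot: [[0.124, 0.492, 0.862], [-0.992, 0.059, 0.109], [0.003, -0.869, 0.495]]
wrist_force: [0.1, -0.0, -0.2]
finger_gap: 85.2
side wide topface edge score d=-8..12: [21. 22. 24. 26. 26. 26. 25. 26. 26. 26. 26.]
side middle topface edge score d=-8..12: [30. 33. 36. 37. 38. 39. 39. 39. 37. 36. 35.]
side narrow topface edge score d=-8..12: [38. 39. 45. 54. 56. 49. 37. 28. 23. 20. 19.]
slide_box diff 2.7 jar diff 4.8 obj diff 2.9 
top wide topface edge score d=-8..12: [63. 64. 64. 64. 63. 61. 59. 57. 54. 53. 53.]
top middle topface edge score d=-8..12: [54. 55. 57. 58. 57. 56. 55. 54. 52. 49. 48.]
top narrow topface edge score d=-8..12: [50. 54. 59. 64. 68. 67. 65. 60. 53. 46. 39.]
slide_box diff 10.8 jar diff 9.5 obj diff 11.1
```

Run:
```python
from h import *
from cell import order
import cv2
e=cv2.imread('pics/end_side.png'); g=cv2.cvtColor(e,cv2.COLOR_BGR2GRAY)[240:285,245:285]
n,l,s,c=cv2.connectedComponentsWithStats((g<55).astype(np.uint8)); i=np.argmax(s[1:,4])+1; print('collar',s[i][:4]+[245,240,0,0])
b=cv2.imread('pics/end_top.png')[:,:,::-1].astype(int); d=np.abs(b-F['top']['image']).max(2)
print('noise baseline top',d[330:380,100:200].mean(),d[120:160,240:300].mean())
go([518.7,-186.1,266.4],RP)
order.sign_off()
```

```text
collar [255 251  30  27]
noise baseline top 11.1486 17.85125
t 24.87 pos [ 518.1 -179.5  265.6] F [ 0.1  1.1 -0.8] gap 85.3
lin [ 0.0133 -0.0017  0.0004] ang [ 0.0047 -0.0033  0.0017]
the job is handed in; nothing more can be done
```

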